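Reset the tripped bench power box

TASK

The bench power box has tripped. Using only the fingertips, push its metal dust shutter all the way open, reach down into the well it uncovers and press the sunken reset button fully home, keep it down for about a second and let it spring back, and then push the toggle lever over to its other stop, away from the robot. Push gently and do not grip or lift anything: the power box stays where it stands, and the charger, battery, try square and wooden block are left alone.

Things in the scene. Friction and masses are not known exactly. Their poses are not given: they have to be found in the camera images.
- powerbox: grey bench power box with black corners, loose on the bench, about 2.5 kg, 130 (x) x 240 (y) x 80 mm tall; origin: centre of its underside; z up, its x points roughly away from the robot (yawed at most 0.35 rad). The well is in the middle of its top, the toggle stands on its -y side and the shutter opens towards its +y side. Beside the toggle is a clear lamp disc, 4 mm high.
- well (a point): centre of the well's square mouth, level with the box's top face, 80 mm above the bench. Well: 48 x 48 mm, 34 mm deep, walls along the box's x and y, covered by the shutter at the start. Two black guide strips, 6 mm wide, rise 7 mm above the top face along the shutter's path, at x = -35 and +35 mm, from y = -32 to +90 mm.
- shutter (a joint): travel of the shutter towards the box's +y, m: 0 closed over the well, 0.058 fully open; it starts between 0 and 0.008. Stiff slide: about 1.2 N, stays where left.
- shutter_rib (a point): top centre of the upright rib on the shutter. The shutter is a plain aluminium plate 60 (x) x 54 (y) x 4 mm, captive, its upper face 84.5 mm above the bench; the rib in its middle is 44 mm long (x), 8 mm thick (y) and stands 14 mm above the plate (its top 98.5 mm above the bench). Push on the rib's -y face to open.
- reset (a joint): how far the reset button is pressed, m: 0 up, 0.006 fully home; spring, about 1 N to start and 5 N when fully home; returns by itself.
- reset_top (a point): centre of the top face of the reset button, a black upright cylinder 22 mm in diameter in the centre of the well; at rest its top is 56 mm above the bench, 24 mm below the box's top face; axis vertical.
- toggle (a joint): angle of the toggle lever, rad: 0 leaning 0.5 rad towards the box's -x (robot side), as at the start, up to 1.0 leaning 0.5 rad towards +x (other stop); starts between 0 and 0.1. Stays where left; turns with about 1 N at its tip.
- toggle_tip (a point): centre of the 12 mm ball at the end of the steel toggle lever, a rod 8 mm thick, 34 mm from its pivot to this point; the pivot lies at the box's top face (80 mm above the bench), 88 mm from the well's centre towards -y, its axis along the box's y.
- charger: bystander: black battery charger, loose, 110 (x) x 140 (y) x 58 mm tall; origin: centre of its underside
- battery: bystander: black and grey battery pack, loose, 75 (x) x 115 (y) x 58 mm tall; origin: centre of its underside
- trysquare: bystander: try square lying flat, dark wooden stock 20 (x) x 110 (y) x 14 mm, its steel blade 30 mm wide reaching 150 mm along its own +x at y = 40 mm; origin: centre of the stock's underside
- beam: bystander: pale wooden block with a mortise in its top, loose, 90 (x) x 170 (y) x 80 mm tall; origin: centre of its underside

How it is judged:
By the outcome, as a careful person would: the job done as asked, in the order asked, and still so for the second after the job is handed in, with the robot touching nothing.
It also fails if it takes over 54 s, if anything falls off the work surface, if the arm or the gripper's body presses on something with over 40 N, if the wrist force passes 120 N, or if a joint passes its speed limit or range.

ROBOT

A 6-joint arm with a two-finger parallel gripper is mounted at the origin on the work surface. World frame = base frame: x ahead of the robot, y to its left, z up, the work surface at z = 0. Lengths are in mm, angles in rad, forces in N, time in s.
With the tool pointing down it reaches from about 350 to 800 mm from the base axis. Payload 7.3 kg.
Tool frame: the origin (TCP) lies on the mounting face of the last link; the fingertips stand 173 mm ahead of it and the grasp point (between the pads) lies 155 mm ahead of it (ctrl.tcp_to_grasp is the distance from the TCP to the grasp point, in mm); z points along the fingers, y is the direction in which the jaws open and shut (so a half turn about z gives the same grasp; the last joint's range is limited). The gripper opens to 85 mm and grips with 20 to 120 N. Pads are 22 mm wide; open, the fingers measure 114 mm over their backs; the gripper's body (76 mm by 85 mm) begins 54 mm behind the grasp point. The pads swing forward as they close: fully open they stand 13 mm farther back than shut.
Start: joints at [1.065, 0.342, 1.524, -0, 1.275, -0.146], TCP at [184.824, 491.394, 404.722] pointing down, gripper open.
Joint ranges: [-2.53, 2.53], [-0.77, 2.02], [0.04, 2.7], [-1, 4.14], [0.28, 2.66], [-3.11, 3.11]. Speed limits (rad/s): [2.57, 2.57, 3.14, 3.14, 3.14, 3.14].

INTERFACE

Orientations are given as a rotation vector (axis times angle).
In Python, from cell import ctrl gives the robot as it stands. Calls block until the motion is done:
- ctrl.movep(position, orientation): joint-space move of the TCP to a pose.
- ctrl.line_to(position, rotation=None, velocity=150, contact_N=None): straight line of the TCP; rotation=None keeps the orientation; velocity is the mean speed in mm/s. With contact_N (N) it stops when the force on the tool has changed by that much, and returns True; else False.
- ctrl.movej(angles): joint-space move.
- ctrl.set_gripper(opening, newtons=None): finger opening in mm; newtons is the grip in N (None keeps the last); returns when the fingers have stopped.
- ctrl.hold(seconds).
- ctrl.ik(position, orientation): joint angles nearest the present ones, or None.
- ctrl.get_state(): the state.
- ctrl.capture(name): name is "side" or "top"; returns a dict with "frame" (384x512x3 uint8, red, green, blue), "mtx" (3x3 intrinsics, pixels), "D" ([k1, k2, p1, p2, k3] as OpenCV has them; the pictures are not rectified), "rvec" (rotation vector, rad) and "tvec" (3), from world to camera coordinates, as OpenCV has them. Camera axes: x right, y down, z forward; pixel columns grow to the right and rows downward; lengths in mm; the calibration is good to about 2 mm. A picture is of the moment at which its call begins. There is no depth.
A pose or a line that the arm cannot do raises ctrl.PlanningError and nothing moves.
- ctrl.close_job(): hands the job in, once; it reports no verdict.
The state is a dict: "clock": time; "joints": joint angles; "joint_velocities": joint speeds; "tau": joint torques, N m; "ee_pos": TCP position; "tool_rot": TCP orientation; "contact_force": force on the tool from outside, world axes, zero at the start; "ft_torque": the same for the moment, N m; "width": finger opening in mm.
Only numpy, scipy, OpenCV 4.12 (cv2) and the standard library are available. Lean on these libraries where they do the work, as an engineer would, in place of code of your own. Each camera call takes 0.05 s, during which the arm holds its last target.

## Working session

There is one attempt and no reset: what is moved stays moved. The work goes in short steps, each a Python script; the robot and the scene stay as the last script left them, time stands still between calls to the robot, and variables do not carry over. Pictures are saved under pics/ and viewed, and the job is handed in when it is done.

```bash
ls; mkdir -p pics; python3 - <<'E'
from cell import ctrl
import cv2,pickle
d={}
for n in("side","top"):
    c=ctrl.capture(n); d[n]=c
    cv2.imwrite(f"pics/{n}0.png",c["frame"][:,:,::-1])
    print(n,c["mtx"],c["D"],c["rvec"],c["tvec"])
pickle.dump(d,open("cap0.pkl","wb"))
print(ctrl.get_state())
E
```

```text
pics
side [[389.94468034   0.         248.85263402]
 [  0.         389.94468034 191.68486826]
 [  0.           0.           1.        ]] [-0.0933245  0.         0.         0.         0.       ] [ 0.55257046 -2.70966499  1.17784259] [538.11916343 288.61227967 785.64375564]
top [[409.73160108   0.         253.98377815]
 [  0.         409.73160108 195.39453726]
 [  0.           0.           1.        ]] [-0.11229182  0.          0.          0.          0.        ] [ 2.10571772 -2.16797024  0.18790091] [-106.12137482  663.63813223  844.86661996]
{'clock': 0.1, 'joints': array([ 1.06500757e+00,  3.42620271e-01,  1.52488408e+00,  2.60506382e-06,
        1.27542705e+00, -1.45988515e-01]), 'joint_velocities': array([ 0.00019296, -0.00057117, -0.00255304, -0.00030296,  0.00083851,
        0.00013848]), 'tau': array([ 2.74385049e-03, -4.34442508e+01, -2.46492612e+01,  3.97321719e-05,
        4.51250147e-03, -1.10049297e-05]), 'ee_pos': array([184.76085769, 491.28784575, 404.1253801 ]), 'tool_rot': array([-5.62053236e-01, -3.09046743e+00,  1.99069783e-03]), 'contact_force': array([-0.8478307 ,  0.39737165, -0.81228338]), 'ft_torque': array([-0.02431665, -0.00135675, -0.00936444]), 'width': 85.45418939424017}
```

View pics/side0.png

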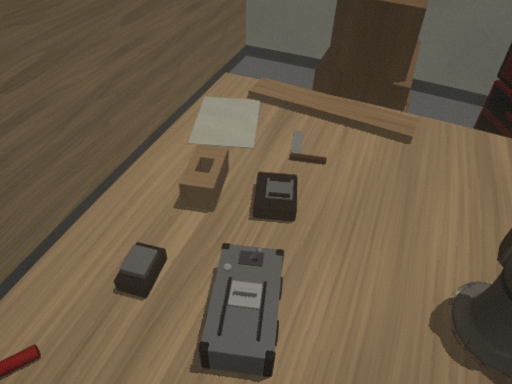

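View pics/top0.png

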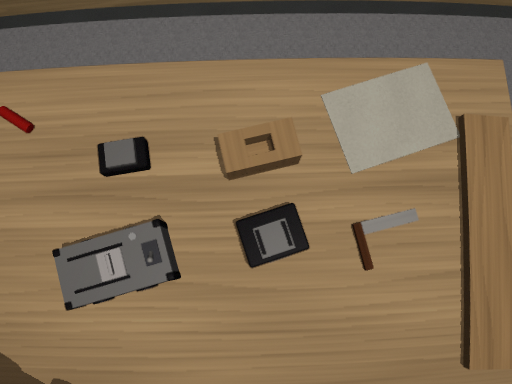

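The side view shows the power box at about (245,305), with its toggle at (255,257) and the rib at (245,293). In the top view the box is at about (115,263). I'll enlarge both to pick features.

```bash
python3 - <<'E'
import cv2,pickle
d=pickle.load(open("cap0.pkl","rb"))
for n,(x,y,w,h) in {"top":(40,205,155,115),"side":(190,235,110,145)}.items():
    f=d[n]["frame"][y:y+h,x:x+w,::-1]
    s=5 if n=="top" else 4
    f=cv2.resize(f,None,fx=s,fy=s,interpolation=cv2.INTER_CUBIC)
    f=cv2.convertScaleAbs(f,alpha=1.6,beta=15)
    for i in range(0,w,10):
        cv2.putText(f,str(x+i),(i*s,8),0,.32,(0,255,255),1); cv2.line(f,(i*s,10),(i*s,14),(0,255,255))
    for i in range(0,h,10): cv2.putText(f,str(y+i),(0,i*s+4),0,.32,(0,255,255),1)
    cv2.imwrite(f"pics/{n}0z.png",f)
E
```

```text
(no output)
```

View pics/top0z.png

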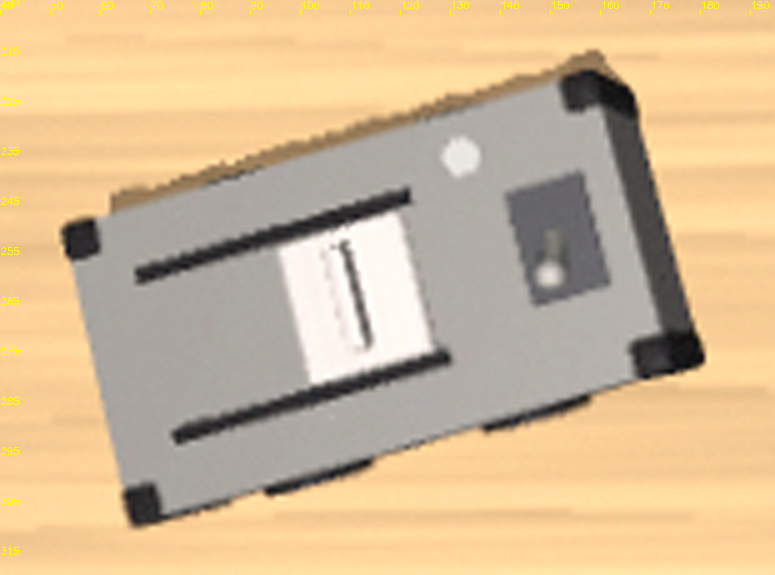

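View pics/side0z.png

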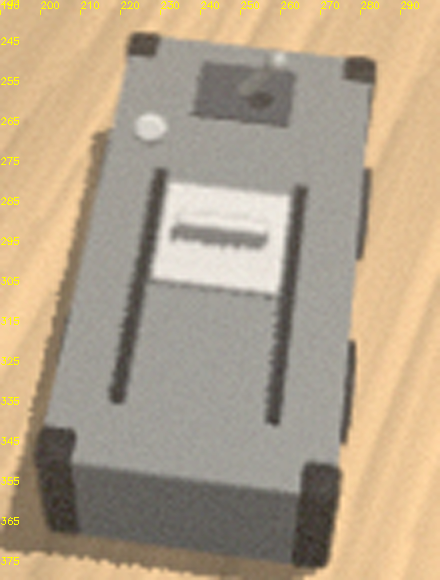

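```bash
cat > fit.py <<'E'
import numpy as np,cv2,pickle
from scipy.optimize import least_squares
d=pickle.load(open("cap0.pkl","rb"))
T=lambda u,v:(40+(u+.5)/5-.5,205+(v+.5)/5-.5)
S=lambda u,v:(190+(u+.5)/4-.5,235+(v+.5)/4-.5)
P=[("top",(35,90,87),T(137,275)),("top",(35,-32,87),T(411,195)),("top",(-35,90,87),T(174,436)),("top",(-35,-32,87),T(450,356)),
("side",(35,90,87),S(118,403)),("side",(35,-32,87),S(161,169)),("side",(-35,90,87),S(273,424)),("side",(-35,-32,87),S(301,186))]
def proj(n,w):
    c=d[n];return cv2.projectPoints(np.float64(w).reshape(-1,3),c["rvec"],c["tvec"],c["mtx"],c["D"])[0].reshape(-1,2)
def toworld(p,q):
    x,y,a=p;q=np.float64(q);return np.array([x+np.cos(a)*q[0]-np.sin(a)*q[1],y+np.sin(a)*q[0]+np.cos(a)*q[1],q[2]])
def res(p,names=("top","side")):
    return np.concatenate([(proj(n,toworld(p,q))[0]-uv) for n,q,uv in P if n in names])
if __name__=="__main__":
    for nm in (("top","side"),("top",),("side",)):
        r=least_squares(res,[500,300,0],args=(nm,),x_scale=[100,100,.3]);print(nm,r.x,np.round(r.fun,1))
        if len(nm)==2:p=r.x
    # toggle ball angle & shutter from both views
    for n,uv in(("top",T(548,274)),("side",S(279,59))):
        e=[(np.linalg.norm(proj(n,toworld(p,(34*np.sin(t-.5),-88,80+34*np.cos(t-.5))))[0]-uv),t) for t in np.arange(-.1,1.1,.02)]
        print(n,"toggle",min(e))
    for n,uv in(("top",[T(343,243),T(367,347)]),("side",[S(170,228),S(268,232)])):
        e=[(sum(np.linalg.norm(proj(n,toworld(p,(x,s-4,98.5)))[0]-u) for x,u in zip((22,-22),uv)),s) for s in np.arange(-.01,.06,.001)*1000]
        print(n,"shutter",min(e))
    print("toggle end",toworld(p,(0,-88,80)),"rib",toworld(p,(0,0,98)))
E
python3 fit.py
```

```text
('top', 'side') [5.17802979e+02 1.79632994e+02 2.64882322e-01] [-0.2  0.2 -0.8  0.1 -0.   0.2 -0.4  0.2 -0.4 -1.  -0.   0.4  0.2 -1.
  0.2  0.4]
('top',) [5.18032514e+02 1.78842916e+02 2.60589381e-01] [ 0.2 -0.1 -0.3  0.   0.2 -0.  -0.1  0.2]
('side',) [5.17560753e+02 1.80368822e+02 2.68208272e-01] [-0.3 -0.5 -0.2  0.8  0.4 -0.7  0.1  0.7]
top toggle (np.float64(0.5237784739312294), np.float64(0.020000000000000018))
side toggle (np.float64(1.4616789388656044), np.float64(0.020000000000000018))
top shutter (np.float64(0.42323561140761223), np.float64(-8.673617379884035e-15))
side shutter (np.float64(2.368746576053303), np.float64(6.999999999999988))
toggle end [540.84099982  94.70214262  80.        ] rib [517.80297852 179.63299434  98.        ]
```

Both views agree: the box is at about (517.8, 179.6) mm with yaw 0.265, and the residuals are within 1 px. Next I'll shut the fingers, line them up with the jaw axis along the box's y, and hover before the rib.

```bash
cat > h.py <<'E'
import numpy as np,cv2
from cell import ctrl
from scipy.spatial.transform import Rotation as Rr
X,Y,A=517.8,179.6,0.2645
phi=(np.pi+A)/2
ROT=Rr.from_matrix(Rr.from_rotvec(np.pi*np.array([np.cos(phi),np.sin(phi),0])).as_matrix()).as_rotvec()
c,s=np.cos(A),np.sin(A)
def W(x,y,ztip): return [X+c*x-s*y,Y+s*x+c*y,ztip+173]
def B():
    st=ctrl.get_state();p=st["ee_pos"];dx,dy=p[0]-X,p[1]-Y
    f=st["contact_force"]
    return "t%.1f box x %.1f y %.1f ztip %.1f | F box %.2f %.2f %.2f w %.1f"%(st["clock"],c*dx+s*dy,-s*dx+c*dy,p[2]-173,c*f[0]+s*f[1],-s*f[0]+c*f[1],f[2],st["width"])
def pic(n,out,crop,k=4):
    f=ctrl.capture(n)["frame"][:,:,::-1]
    x,y,w,h=crop
    f=cv2.resize(f[y:y+h,x:x+w],None,fx=k,fy=k,interpolation=cv2.INTER_CUBIC)
    cv2.imwrite(out,cv2.convertScaleAbs(f,alpha=1.6,beta=15))
E
python3 - <<'E'
from h import *
print(ctrl.ik(W(0,-32,160),ROT))
ctrl.set_gripper(0,20);print(B())
ctrl.movep(W(0,-32,160),ROT);print(B())
ctrl.line_to(W(0,-32,110),velocity=80);ctrl.hold(.3);print(B())
pic("side","pics/s1.png",(180,170,140,145))
pic("top","pics/t1.png",(40,195,160,125))
E
```

```text
[ 1.35264064e-01  4.47934054e-01  1.56999326e+00 -4.44089210e-16
  1.12366534e+00 -1.70003226e+00]
t0.9 box x -239.9 y 388.0 ztip 231.7 | F box 0.39 -0.34 -0.78 w -0.0
t2.6 box x -0.0 y -31.3 ztip 160.1 | F box 0.38 1.12 0.82 w -0.2
t3.7 box x 0.1 y -32.0 ztip 110.4 | F box -0.30 0.57 -0.65 w -0.1
```

View pics/s1.png

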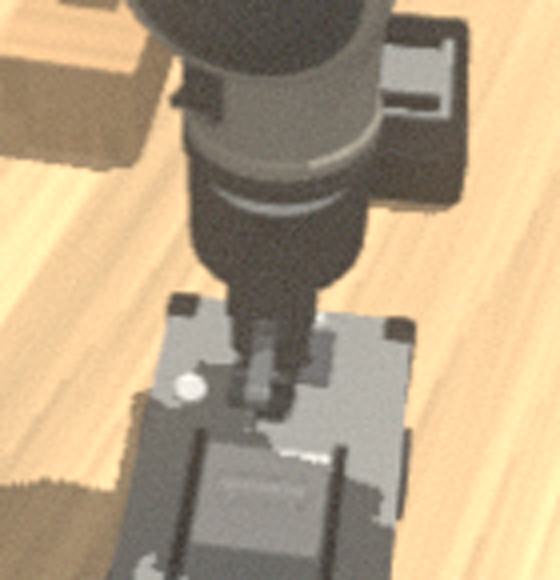

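View pics/t1.png

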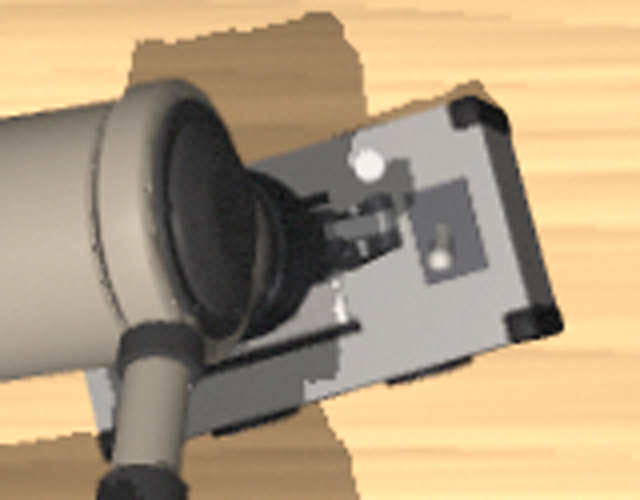

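The fingers hang clear in front of the rib and away from the toggle. Next I lower them and push the shutter open with a contact stop.

```bash
python3 - <<'E'
from h import *
print(ctrl.line_to(W(0,-32,89),velocity=40,contact_N=6),B())
ctrl.hold(.2)
print(ctrl.line_to(W(0,55,89),velocity=22,contact_N=4),B())
ctrl.hold(.3);print(B())
E
```

```text
False t4.5 box x 0.1 y -32.0 ztip 88.9 | F box 0.07 -0.12 -0.37 w -0.0
True t7.6 box x 0.0 y 41.8 ztip 88.8 | F box 0.16 -2.05 2.32 w 0.2
t7.9 box x 0.0 y 41.6 ztip 88.7 | F box 1.40 -2.99 3.58 w -0.0
```

```bash
python3 - <<'E'
from h import *
ctrl.line_to(W(0,36,89),velocity=50);ctrl.hold(.2);print(B())
ctrl.line_to(W(0,36,130),velocity=120);
ctrl.line_to(W(0,-70,220),velocity=250);print(B())
pic("side","pics/s2.png",(180,225,140,150))
pic("top","pics/t2.png",(40,195,160,125))
E
```

```text
t8.4 box x -0.1 y 36.1 ztip 88.8 | F box -0.03 -0.23 0.13 w -0.4
t9.6 box x -0.3 y -69.6 ztip 218.6 | F box 0.64 0.69 0.05 w -0.1
```

View pics/s2.png

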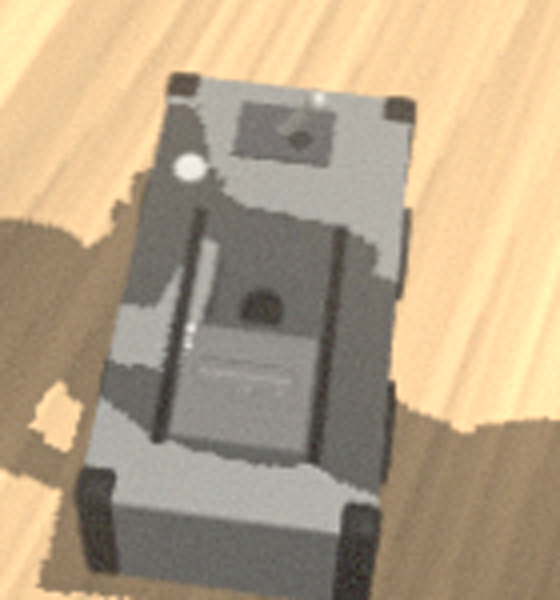

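View pics/t2.png

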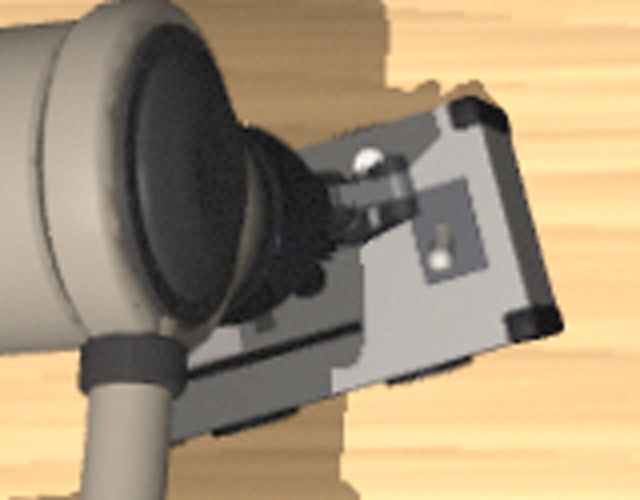

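The shutter has slid over, showing the button at side pixel (245,302). I'll work out the travel from the plate edges.

```bash
python3 - <<'E'
from fit import *
p=[517.8,179.6,.2645]
K=lambda x,y:np.array(proj("side",toworld(p,(x[0],x[1],x[2])))[0]-[180,225])*4+1.5
for s in(50,54,56,58): print(s,"front",K((30,s-27,84.5),0),K((-30,s-27,84.5),0),"back",K((30,s+27,84.5),0),K((-30,s+27,84.5),0),"ribtop",K((22,s-4,98.5),0),K((22,s+4,98.5),0),K((-22,s+4,98.5),0))
print("strip ends",K((35,-32,87),0),K((-35,-32,87),0),K((35,90,87),0),K((-35,90,87),0),"button",K((0,0,56),0))
E
```

```text
50 front [192.55440155 311.44656303] [319.07874948 327.41902046] back [172.70013226 416.2437252 ] [305.73049458 433.74806932] ribtop [201.04682259 341.61511775] [198.18820163 357.28049168] [295.05055554 369.73406117]
54 front [191.14866159 318.86644133] [318.13711913 334.94539588] back [171.15121624 424.41948265] [304.6846415 442.0457889] ribtop [199.62277854 349.41909975] [196.74299963 365.1997909 ] [293.97334654 377.74003789]
56 front [190.44202574 322.59626147] [317.66358456 338.72886516] back [170.37254342 428.52961349] [304.15861855 446.21736299] ribtop [198.90681245 353.34258845] [196.01638526 369.18131183] [293.43157333 381.76523331]
58 front [189.73286498 326.33941126] [317.18822534 342.52593313] back [169.59104557 432.6546591 ] [303.63051819 450.40416206] ribtop [198.18820163 357.28049168] [195.28707982 373.17749718] [292.88767408 385.80531862]
strip ends [200.87308463 210.45891521] [341.67975969 227.52443271] [156.29243199 438.90435142] [313.82194149 459.8299425 ] button [261.36724507 308.73088409]
```

```bash
python3 - <<'E'
from h import *
ctrl.line_to(W(0,34,130),velocity=250)
ctrl.line_to(W(0,34,91),velocity=80);ctrl.hold(.2);print(B())
print(ctrl.line_to(W(0,46,91),velocity=12,contact_N=5),B())
for i in range(4): ctrl.hold(.1);print(B())
ctrl.line_to(W(0,34,91),velocity=60);ctrl.hold(.1);print(B())
ctrl.line_to(W(0,34,110),velocity=80)
ctrl.line_to(W(0,0,110),velocity=100);ctrl.hold(.2);print(B())
pic("side","pics/s3.png",(180,225,140,150))
E
```

```text
t11.2 box x 0.2 y 34.0 ztip 91.6 | F box 0.03 -0.01 0.98 w -0.3
True t11.9 box x 0.0 y 42.7 ztip 90.8 | F box -0.01 -1.94 2.45 w 0.3
t12.1 box x 0.0 y 42.7 ztip 90.8 | F box 0.07 -2.46 2.40 w -0.3
t12.2 box x 0.0 y 42.7 ztip 90.7 | F box 1.23 -2.89 2.93 w 0.1
t12.2 box x -0.0 y 42.7 ztip 90.7 | F box 2.03 -2.58 4.90 w -0.0
t12.3 box x -0.0 y 42.7 ztip 90.7 | F box 0.26 -3.50 5.63 w 0.3
t12.8 box x -0.2 y 34.0 ztip 90.6 | F box 0.14 0.29 0.59 w 0.3
t13.8 box x -0.0 y 0.5 ztip 110.0 | F box -0.22 1.14 0.26 w 0.2
```

View pics/s3.png

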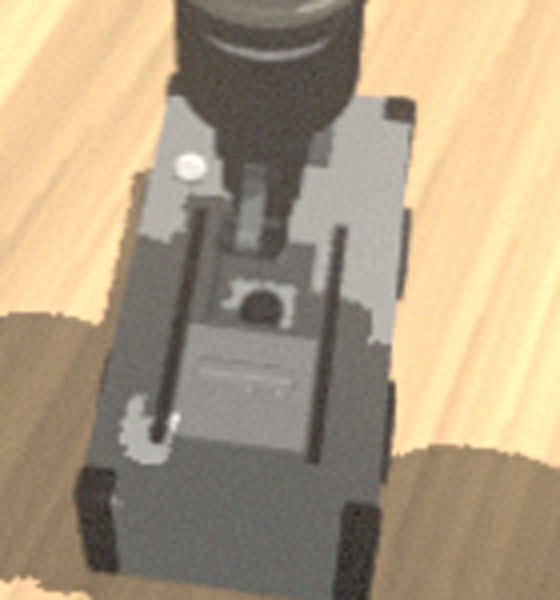

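The second push stopped at the same end stop, and the plate edges fit a travel of about 58 mm with the box unmoved. Now the button.

```bash
python3 - <<'E'
from h import *
print(ctrl.line_to(W(0,0,60),velocity=50,contact_N=6),B())
ctrl.hold(.2);print(B())
print(ctrl.line_to(W(0,0,46),velocity=15,contact_N=10),B())
for i in range(5): ctrl.hold(.2);print(B())
ctrl.line_to(W(0,0,60),velocity=50);print(B())
ctrl.line_to(W(0,0,130),velocity=100);print(B())
E
```

```text
False t15.0 box x 0.1 y -0.0 ztip 60.3 | F box 0.60 -0.26 -0.64 w -0.7
t15.2 box x 0.1 y 0.0 ztip 60.3 | F box 0.83 -0.52 0.09 w -0.2
True t15.9 box x 0.1 y 0.0 ztip 50.4 | F box -1.46 -0.08 6.83 w -0.0
t16.1 box x 0.0 y 0.0 ztip 50.4 | F box -1.37 0.07 6.81 w -0.2
t16.3 box x 0.0 y 0.0 ztip 50.4 | F box -0.89 0.39 6.82 w 0.1
t16.5 box x 0.0 y 0.0 ztip 50.4 | F box -1.47 0.66 6.85 w -0.1
t16.7 box x 0.1 y 0.0 ztip 50.4 | F box -1.71 -0.83 6.81 w -0.2
t16.9 box x 0.0 y 0.0 ztip 50.4 | F box -2.55 -0.45 7.83 w 0.1
t17.3 box x -0.1 y 0.0 ztip 60.0 | F box -0.50 0.57 -0.86 w 0.1
t18.1 box x -0.3 y 0.0 ztip 129.4 | F box -0.29 0.04 -0.39 w 0.2
```

The sustained 6.8 N is above the 5 N spring maximum, so the button was on its stop, and it was held for 1.0 s. I'll check that it sprang back, then push the toggle.

```bash
python3 - <<'E'
from h import *
ctrl.line_to(W(-50,-88,150),velocity=150);ctrl.hold(.1);print(B())
pic("side","pics/s4.png",(180,225,140,150))
print(ctrl.line_to(W(-50,-88,100),velocity=70,contact_N=6),B())
ctrl.hold(.2)
print(ctrl.line_to(W(8,-88,100),velocity=22,contact_N=4.5),B())
ctrl.hold(.3);print(B())
E
```

```text
t19.1 box x -49.8 y -87.4 ztip 149.7 | F box 0.51 -0.05 -0.53 w 0.3
False t20.0 box x -49.8 y -88.0 ztip 100.3 | F box -0.67 -0.87 0.17 w -0.2
True t22.1 box x -1.3 y -87.9 ztip 99.2 | F box -2.22 0.44 2.31 w -0.1
t22.4 box x -1.5 y -87.9 ztip 98.9 | F box -1.37 0.27 2.66 w -0.4
```

View pics/s4.png

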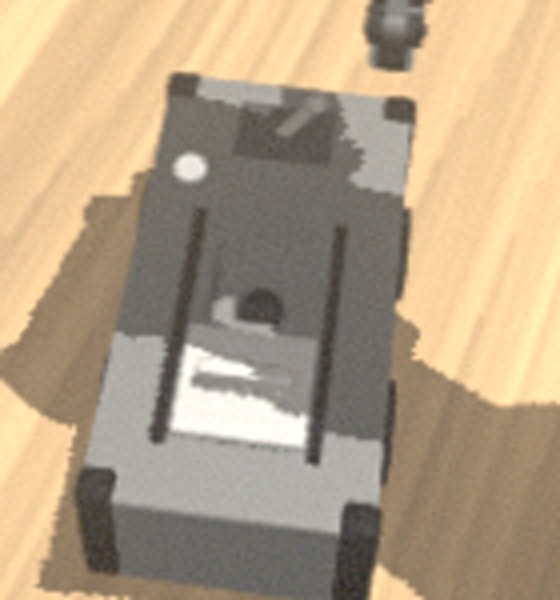

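The button is up again at crop pixel (261,308). The toggle push stopped at x = -1.3 mm, against about -0.7 mm predicted for its stop. I'll back off and look.

```bash
python3 - <<'E'
from h import *
ctrl.line_to(W(-40,-88,100),velocity=80)
ctrl.line_to(W(-60,-88,200),velocity=200)
ctrl.line_to(W(-120,-120,260),velocity=250);print(B())
pic("side","pics/s5.png",(180,225,140,150))
pic("top","pics/t5.png",(40,195,160,125))
from fit import *
p=[517.8,179.6,.2645]
for t in(.8,.9,.95,1.0):
    w=toworld(p,(34*np.sin(t-.5),-88,80+34*np.cos(t-.5)))
    print(t,(proj("side",w)[0]-[180,225])*4+1.5,(proj("top",w)[0]-[40,195])*4+1.5)
E
```

```text
t24.2 box x -119.7 y -120.0 ztip 258.9 | F box 0.63 0.23 0.24 w 0.0
0.8 [266.78088574  95.79104516] [426.47267704 209.7376968 ]
0.9 [260.50623788  96.50643352] [425.47833928 203.8045741 ]
0.95 [257.46533873  97.0193911 ] [425.06540727 200.94762696]
1.0 [254.49951589  97.63380398] [424.70992396 198.17401217]
```

View pics/s5.png

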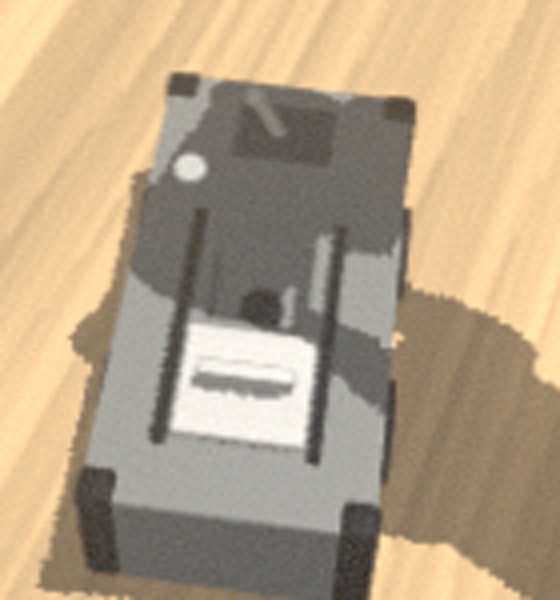

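View pics/t5.png

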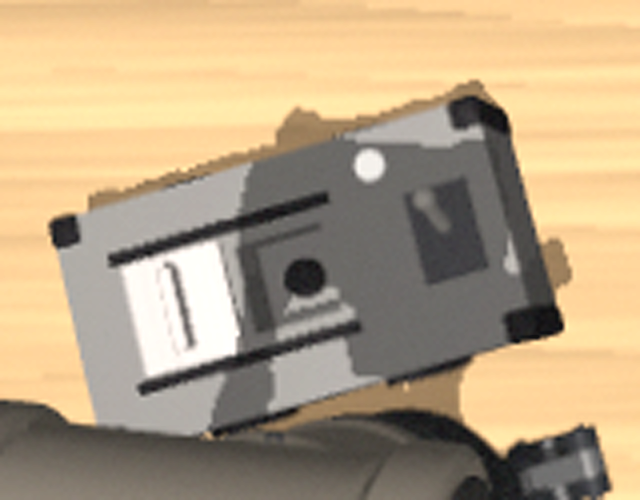

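```bash
python3 - <<'E'
from fit import *
from h import ctrl
p=[517.8,179.6,.2645]
K=lambda q:np.round((proj("top",toworld(p,q))[0]-[40,195])*4+1.5,1)
for s in(55,56.5,58): print(s,"front",K((30,s-27,84.5)),K((-30,s-27,84.5)),"back",K((30,s+27,84.5)),"ribtop-y",K((22,s-4,98.5)),K((-22,s-4,98.5)))
print("strips",K((35,90,87)),K((35,-32,87)),K((-35,90,87)),K((-35,-32,87)),"btn",K((0,0,56)))
c=ctrl.capture("top")["frame"]; o=d["top"]["frame"]
print(o[235:238,131:134].reshape(-1,3).mean(0),c[235:238,131:134].reshape(-1,3).mean(0))
c=ctrl.capture("side")["frame"]; o=d["side"]["frame"]
print(o[266:269,226:229].reshape(-1,3).mean(0),c[266:269,226:229].reshape(-1,3).mean(0))
E
```

```text
55 front [222.2 237.4] [249.1 347.9] back [127.  265.6] ribtop-y [174.4 263.8] [194. 346.]
56.5 front [219.5 238.2] [246.4 348.7] back [124.3 266.4] ribtop-y [171.7 264.5] [191.3 346.8]
58 front [216.9 239. ] [243.7 349.4] back [121.7 267.2] ribtop-y [169.  265.3] [188.6 347.6]
strips [108.8 260.6] [325.6 196.3] [139.  389.6] [358.4 325.5] btn [303.2 277.8]
[136.88888889 134.88888889 131.55555556] [143.11111111 141.         137.44444444]
[124.77777778 122.         117.33333333] [133.         129.77777778 125.11111111]
```

```bash
python3 - <<'E'
from fit import *
from h import ctrl
for n in("s1","s2","s3","s4","s5"):
    f=cv2.imread(f"pics/{n}.png"); y,x=(167,190) if n!="s1" else (387,190)
    print(n,f[y-6:y+7,x-8:x+9].reshape(-1,3).mean(0))
p=[517.8,179.6,.2645]
f=ctrl.capture("top")["frame"][:,:,::-1]
k=10;x0,y0=62,240
g=cv2.convertScaleAbs(cv2.resize(f[y0:y0+55,x0:x0+70],None,fx=k,fy=k,interpolation=cv2.INTER_CUBIC),alpha=1.3)
for s,col in((56,(0,0,255)),(58,(0,255,0))):
    for yy in(s-27,s+27):
        a,b=[tuple(int(v) for v in (proj("top",toworld(p,(x,yy,84.5)))[0]-[x0,y0]+.5)*k) for x in(30,-30)]
        cv2.line(g,a,b,col,1)
for x in(35,-35):
    a=tuple(int(v) for v in (proj("top",toworld(p,(x,90,87)))[0]-[x0,y0]+.5)*k);cv2.circle(g,a,3,(255,0,255),-1)
cv2.imwrite("pics/t6.png",g)
E
```

```text
s1 [230.55656109 238.50678733 243.86877828]
s2 [226.96832579 235.23076923 240.13122172]
s3 [232.62895928 240.7918552  245.3800905 ]
s4 [224.22624434 232.58371041 237.20361991]
s5 [215.8959276  224.47511312 228.80542986]
```

View pics/t6.png

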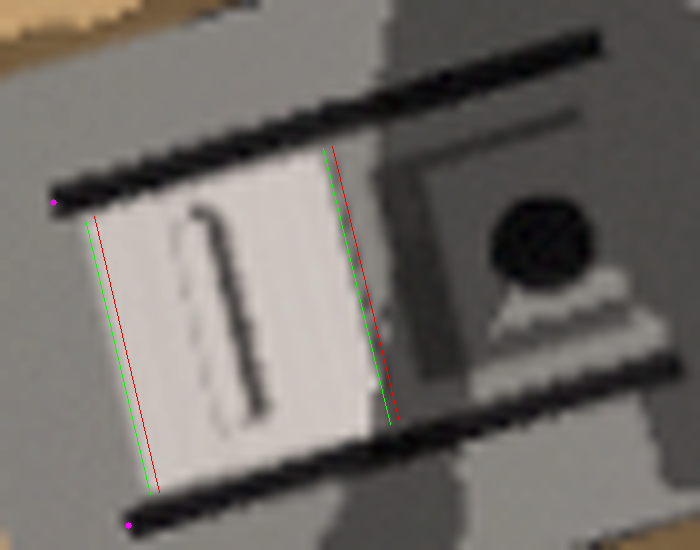

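```bash
python3 - <<'E'
from h import *
print(B()); print(ctrl.close_job())
E
```

```text
t24.5 box x -119.4 y -119.6 ztip 258.8 | F box -0.56 0.26 -0.48 w -0.2
the job is handed in; nothing more can be done
None
```

I opened the shutter, pressed and released the reset button, then pushed the toggle over, all with the shut fingertips. I handed the job in at 24.5 s with the arm clear; no verdict was reported.

- **Shutter:** I pushed it twice. Both pushes stopped against about 3 N, well above the 1.2 N slide force. The final pictures put its travel at about 57–58 mm of 58, so I can't rule out a millimetre short. The second push stopped 1.1 mm further on than the first.
- **Reset button:** It was held for 1.0 s at a steady 6.8 N, above the 5 N the spring gives when fully home. The fingertip height read 50.4 mm against the nominal 50 mm, which is within calibration. Later pictures show the button back up.
- **Toggle:** The push stopped on contact within about 1 mm of where I expected. In both views the ball matches the 1.0 rad stop to within a pixel.
- **Power box:** The guide-strip ends stayed where they were first measured, so the box had not visibly moved.
- **Other objects:** The arm never went near the charger, battery, try square or block. I did not check them separately in the last pictures.
- **Unresolved:** The lamp disc showed no clear change, so it confirms nothing. The force readings were noisy by about 1 N. During both horizontal pushes they also showed an unexplained upward force, up to 5.6 N in the shutter push.

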